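# Pin the analyser's travel lock before the mobile lab drives off

## Task

Lock the small analyser for transport: take the hitch pin from its parking block, push it down through the cross hole of the locking shaft until its shoulder sits on the shaft, then swing its sprung loop down over the shaft's nose until it snaps under and stays, and let go. Feel for the hole gently and never force the pin or the shaft: 35 N is too much. Leave the tube rack, the canister and the tub where they stand.

Things in the scene. Friction and masses are not known exactly. Their poses are not given: they have to be found in the camera images.
- bracket: Fixed travel-lock bracket on a dark base plate, with a small blue and white analyser (220 mm wide, top 143 mm above the bench) behind its grey upright (top at 136 mm, near face at x = -84 mm, round bush to x = -74 mm). A steel shaft leaves the upright level along the bracket's +x. Origin on the bench straight below the nominal hole axis, z up.
- hole_nominal (a point): Nominal centre of the mouth of the shaft's vertical cross hole (13.6 mm diameter, 1.5 mm chamfer, right through), on the top face of the shaft's flat tongue, 111 mm above the bench. The shaft, hole and nose together sit up to 11 mm inwards (-x) or outwards (+x) of nominal along the bracket's x: NOT measured, find the hole by feel or by eye. No offset in y. The shaft is stiff.
- nose_nominal (a point): Nominal tip of the shaft's nose, 33 mm from the hole axis (same unmeasured offset as the hole). The tongue is 30 mm wide, 22 mm thick, starts 38 mm behind the hole axis and ends 22 mm ahead of it; the nose, 6 mm in radius and full width, stands on the upper 12 mm of its end. Below the nose, beside the tongue and ahead of it there is free space.
- pin: Loose steel hitch pin, about 150 g, upright in the block at first. Origin on its axis under the shoulder; z up, x to the loop's side. Below: round shank, 12 mm diameter, 52 mm long, its last 5 mm tapering to 9 mm. Above: shoulder disc 26 mm wide, 6 mm thick, then a grip post. In the hole its x must point along the bracket's +x within 5 degrees, so that the loop straddles the tongue.
- pin_grip (a point): Point in the pin's grip post, 46 mm above the origin of the pin. The post is 14 mm (pin x) by 16 mm (pin y) and runs from 6 to 62 mm above the origin. Grip its two y faces here from above, fingertips no lower than 23 mm above the origin, to stay clear of the loop's arms.
- pin_tip (a point): The lower end of the pin's shank, on its axis, 52 mm below the shoulder.
- loop (a joint): Loop angle in rad about the hinge (along pin y, 10 mm above the pin's origin): 0 = open, arms rising 30 degrees above level on the pin's +x side, held by a light spring; grows as it swings down, 0.52 = level. With the pin seated its bar meets the nose at about 0.85, snaps past it by 1.2 and stays near 1.2 (closed). Let go sooner, it springs open.
- loop_tab (a point): Top of the loop's push tab, 55 mm from the hinge axis. Two arms 44 mm apart carry a 6 mm cross bar 37 mm from the hinge axis; the tab, 24 mm wide, runs on from 37 to 65 mm. Press the tab down from above, keeping 36 mm or more from the pin's axis to clear the nose. Riding over the nose stretches the loop 3.4 mm against its spring (5.5 N per mm): some 3 to 6 N on the tab.
- block: Fixed white parking block 70 x 70 x 66 mm with a vertical 16 mm hole through its middle in which the pin stands, the shoulder on the block's top. Origin at the centre of its underside.
- tube_rack: Bystander: white rack 130 x 85 x 45 mm with capped tubes up to 93 mm high. Origin at the centre of its underside.
- canister: Bystander: white canister, 90 mm in diameter, 150 mm high. Origin at the centre of its underside.
- tub: Bystander: open orange tub, 84 mm in diameter, 70 mm high. Origin at the centre of its underside.
Not all that is in view belongs to the job. Of the things shaped like the pin, the steel one is meant.

How it is judged (in metres and radians):
On the way:
1. the pin is seated in the shaft's cross hole while its loop is still open (z of pin in the frame of bracket below 0.115 m and z of pin_tip in the frame of bracket below 0.064 m and x of pin in the frame of bracket between -0.0145 and 0.0145 m and y of pin in the frame of bracket between -0.005 and 0.005 m and angle between pin's own z axis and vertical below 0.12 rad and value of joint loop below 0.6 rad), for 0.2 s.
At the end, for the whole second after the job is handed in: The pin stands in the shaft's cross hole with its shoulder within 4 mm of the shaft's top face, tilted less than 0.12 rad, and its loop is closed under the nose (more than 1.1 rad) and stays so, with the pin released and at rest (z of pin in the frame of bracket below 0.115 m and z of pin_tip in the frame of bracket below 0.064 m and x of pin in the frame of bracket between -0.0145 and 0.0145 m and y of pin in the frame of bracket between -0.005 and 0.005 m and angle between pin's own z axis and vertical below 0.12 rad and value of joint loop above 1.1 rad and angle between the x axis of pin and the x axis of bracket, either way round below 0.25 rad and linear speed of pin below 0.02 m/s); the robot touches nothing.
It fails at once if the pin or its loop is pressed against the bracket or its shaft with more than 35 N (contact force between pin and bracket above 35 N).
It fails at once if the gripper presses on the bracket or its shaft with more than 35 N (contact force between the fingers and bracket above 35 N).
It fails at once if the tube rack, the canister or the tub is moved by more than 15 mm (distance of any of tube_rack, canister, tub from where it was at the start of the episode above 0.015 m).
It also fails if it takes over 67 s, if anything falls off the work surface, if the arm or the gripper's body presses on something with over 40 N, if the wrist force passes 120 N, or if a joint passes its speed limit or range.

## Robot

A 6-joint arm with a two-finger parallel gripper is mounted at the origin on the work surface. World frame = base frame: x ahead of the robot, y to its left, z up, the work surface at z = 0. Lengths are in m, angles in degrees, forces in N, time in s.
With the tool pointing down it reaches from about 0.35 to 0.875 m from the base axis. Payload 4.2 kg.
Tool frame: the origin (TCP) lies between the finger pads; the fingertips stand manip.tcp_to_tips ahead of it and the grasp point (between the pads) lies 3 mm ahead of it (manip.tcp_to_tips is the distance from the TCP to the fingertips, in m); z points along the fingers, y is the line along which they close (so a half turn about z gives the same grasp; the last joint's range is limited). The gripper opens to 87 mm and grips with 3 to 60 N. Pads are 19 mm wide; open, the fingers measure 117 mm over their backs; the gripper's body (75 mm by 190 mm) begins 51 mm behind the grasp point.
Start: joints at [82.139, 22.042, 0.453, 0, -68.411, -14.817], TCP at [0.241, 0.577, 0.245] pointing down, gripper open.
Joint ranges: [-179.83, 179.83], [-69.29, 118.12], [-61.27, 80.66], [-181.25, 117.63], [-171.15, -9.14], [-177.46, 177.46]. Speed limits (degrees/s): [159.86, 159.86, 180, 180, 180, 180].

## Interface

Orientations are given as a 3x3 rotation matrix whose columns are the frame's x, y, z axes.
In Python, from cell import manip, vision gives the robot as it stands.
- The arm moves only by the shell command python3 -m crank 'ROWS' [FORCE]. ROWS is JSON, a list of rows, each a list of 7 numbers: the shift along the tool's x, y, z in mm, then the turn, a rotation vector about the tool's x, y, z in rad, then the opening, from 0 (shut) to 1 (fully open). A call has 1 to 12 rows; each row shifts and turns the commanded pose from where the row before left it, along the tool's axes as they then stand; what a row does not reach is not made up. A row lasts 1/12 s, in which the tool goes at most 41.7 mm and 7.16 degrees, less where a joint would pass 70% of its speed; a pose out of reach is approached as far as the arm can. A call is refused whole if a number of a shift passes 41.7 or a number of a turn 0.125, either way. A call with a gripper value outside its range is refused whole. The fingers move at their own pace and stop on an object; FORCE is the grip in N (left out, the last holds). Time passes only in rows, so rows that do not move let the fingers close. It gives the time, the measured TCP pose, the force, the opening and the grip force at its end, in the units of the state.
- manip.read_state(): the state, without advancing time (a new reading comes with each control period).
- vision.read_camera(name): name is "side" or "top" or "wrist"; returns a dict with "frame" (420x560x3 uint8, red, green, blue), "intrinsics" (3x3 intrinsics, pixels), "k1" (the pictures are not rectified: a ray, as slopes to the right and down, at radius r is drawn at 1 + k1 r^2 times it, then the intrinsics apply), "world_from_camera" (4x4, takes a point from camera to world coordinates). Camera axes: x right, y down, z forward; pixel columns grow to the right and rows downward; lengths in m; the calibration is good to about 2 mm. A picture is of the moment at which its call begins. There is no depth.
- manip.finish_job(): hands the job in; it is judged then, once.
The state is a dict: "time": time; "joints": joint angles; "joint_vel": joint speeds; "joint_efforts": joint torques, N m; "ee_pos": TCP position; "tcp_rot": TCP orientation; "ft_force": force on the tool from outside, world axes, zero at the start; "moment": the same for the moment, N m; "grip_width": finger opening in m; "finger_force": force on a finger pad.
Only numpy, scipy, OpenCV 4.12 (cv2) and the standard library are available. Lean on these libraries where they do the work, as an engineer would, in place of code of your own. Each camera call takes 0.05 s, during which the arm holds its last target. There are 200 camera calls.

## Working session

There is one attempt and no reset: what is moved stays moved. The work goes in short steps, Python scripts to look and compute and a shell command to move; the robot and the scene stay as the last step left them, time stands still between calls to the robot, and variables do not carry over. Pictures are saved under pics/ and viewed, at most 10 in all, crops included, and the job is handed in when it is done.

```bash
ls; mkdir -p pics
python3 - <<'E'
from cell import manip, vision
import cv2,numpy as np
s=manip.read_state();print(s,manip.tcp_to_tips)
for n in("top","side"):
    c=vision.read_camera(n);cv2.imwrite(f"pics/{n}0.png",c["frame"][:,:,::-1]);print(n,c["intrinsics"],c["k1"],c["world_from_camera"])
E
```

```text
pics
{'time': 0.0, 'joints': array([ 8.21395431e+01,  2.20894209e+01,  3.80186131e-01, -3.05728925e-02,
       -6.84113409e+01, -1.48192667e+01]), 'joint_vel': array([ 0.01815949, -0.00391301,  0.02255543,  0.06611277, -0.07223557,
        0.03025264]), 'joint_efforts': array([ 1.73735876e-03, -3.90670109e+01,  1.87409753e+01,  4.21989307e+00,
        1.10375145e-02, -1.74641277e-04]), 'ee_pos': array([0.24071924, 0.576178  , 0.24347235]), 'tcp_rot': array([[ 9.22598702e-01, -3.85760325e-01, -7.79302069e-04],
       [-3.85761108e-01, -9.22596499e-01, -2.01676369e-03],
       [ 5.90060574e-05,  2.16128799e-03, -9.99997663e-01]]), 'ft_force': array([-0.28730714, -0.23936381, -0.51952162]), 'moment': array([-0.01295919,  0.03503673, -0.03738938]), 'finger_force': 0.0, 'grip_width': 0.08690415149664403} 0.022
top [[451.97019056   0.         284.95462424]
 [  0.         451.97019056 209.43435106]
 [  0.           0.           1.        ]] -0.045215240273896166 [[ 0.00886452 -0.98207902  0.18826101  0.27745119]
 [-0.99965218 -0.01337977 -0.02272671 -0.02765454]
 [ 0.02483831 -0.18799407 -0.98185604  1.20372769]
 [ 0.          0.          0.          1.        ]]
side [[484.99603115   0.         282.89577633]
 [  0.         484.99603115 201.35761894]
 [  0.           0.           1.        ]] 0.00972035022447995 [[ 0.91081758 -0.25023814  0.32831724  0.20665693]
 [-0.41270936 -0.56946944  0.7108977  -0.70331619]
 [ 0.00907291 -0.78299772 -0.6219584   0.67094388]
 [ 0.          0.          0.          1.        ]]
```

View pics/top0.png

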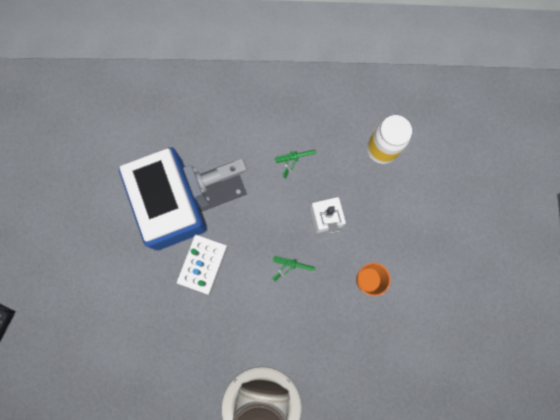

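View pics/side0.png

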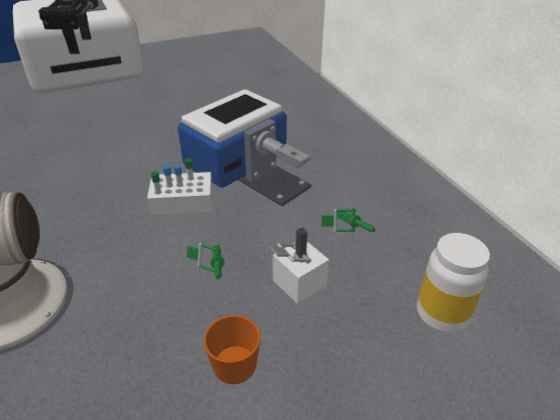

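The top view shows the block with the steel/dark pin at (329,213), the bracket shaft from (200,183) to (243,167) and two green pins lying at (295,157) and (293,265). The side view shows the steel pin at (301,245) and the shaft hole near (293,153). The green ones are the wrong colour, so I choose the pin in the block and check it in a crop.

Run:
```python
import cv2,numpy as np
t=cv2.imread("pics/top0.png");s=cv2.imread("pics/side0.png")
def crop(im,x,y,w,h,k):
    c=cv2.resize(im[y:y+h,x:x+w],None,fx=k,fy=k,interpolation=cv2.INTER_CUBIC)
    for i in range(0,w,10): cv2.putText(c,str(x+i),(i*k,8),0,.3,(0,255,255));cv2.line(c,(i*k,10),(i*k,16),(0,255,255))
    for i in range(0,h,10): cv2.putText(c,str(y+i),(0,i*k+3),0,.3,(0,255,255));cv2.line(c,(22,i*k),(28,i*k),(0,255,255))
    return c
a=crop(t,300,190,50,50,6);b=crop(t,180,150,80,50,6)[:300,:480]
c=crop(s,265,220,80,80,4)[:300];d=crop(s,230,115,96,60,5)
row1=np.hstack([a,b]);row2=np.hstack([c[:300,:320],d[:300,:460]])
cv2.imwrite("pics/crop1.png",np.vstack([row1,row2]))
```

```text
(no output)
```

View pics/crop1.png

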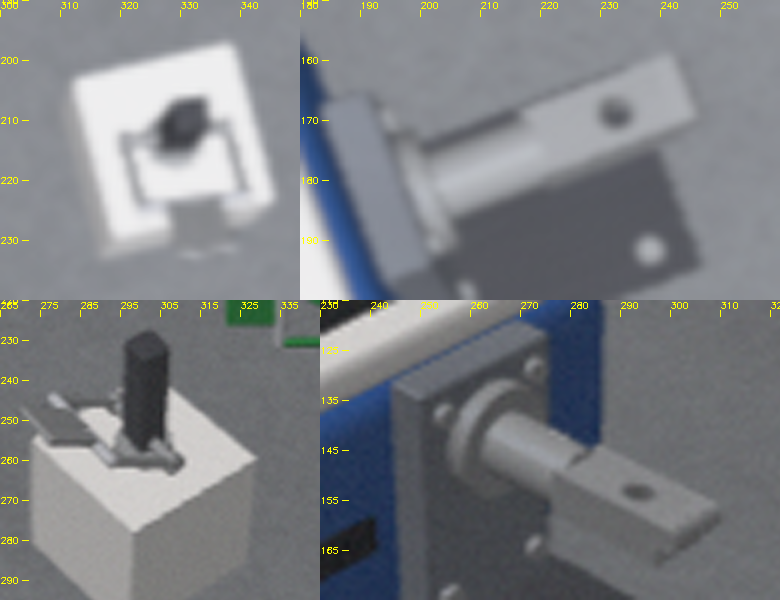

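The crop confirms the upright dark steel pin in the block: post top at top(332,208.3) and side(301.8,230), loop toward the robot. The shaft hole is at top(232.5,168.7) and side(293.6,153.4).

```bash
cat > h.py <<'E'
import numpy as np,cv2
from cell import manip,vision
def calib(n):
    c=vision.read_camera(n);return c["frame"],c["intrinsics"],c["k1"],c["world_from_camera"]
def ray(c,u,v):
    _,K,k1,T=c;d=cv2.undistortPoints(np.array([[[u,v]]],float),K,np.array([k1,0,0,0.]))[0,0]
    return T[:3,3],T[:3,:3]@np.array([d[0],d[1],1])
def onz(c,u,v,z):
    o,d=ray(c,u,v);return o+d*(z-o[2])/d[2]
def tri(*obs):
    A=0;b=0
    for c,u,v in obs:
        o,d=ray(c,u,v);d=d/np.linalg.norm(d);P=np.eye(3)-np.outer(d,d);A=A+P;b=b+P@o
    return np.linalg.solve(A,b)
def proj(c,p):
    _,K,k1,T=c;R=T[:3,:3].T
    return cv2.projectPoints(np.array([p],float),cv2.Rodrigues(R)[0],-R@T[:3,3],K,np.array([k1,0,0,0.]))[0].ravel()
E
python3 - <<'E'
from h import *
np.set_printoptions(precision=4,suppress=True)
t=calib("top");s=calib("side")
print("hole",tri((t,232.5,168.7),(s,293.6,153.4)),onz(t,232.5,168.7,.111),onz(s,293.6,153.4,.111))
print("post",tri((t,332,208.3),(s,301.8,230)),onz(t,332,208.3,.128),onz(s,301.8,230,.128))
B=[onz(t,300+x/6,190+y/6,.066) for x,y in((75,82),(235,43),(272,197),(117,235))]
print("blk",np.mean(B,0),[np.degrees(np.arctan2(*(B[j]-B[i])[1::-1])) for i,j in((0,1),(3,2),(0,3),(1,2))],[np.linalg.norm(B[j]-B[i]) for i,j in((0,1),(3,2),(0,3),(1,2))])
Bs=[onz(s,265+x/4,220+(y-300)/4,.066) for x,y in((257,458),(135,532),(33,438))]
print("blk side",(Bs[0]+Bs[2])/2,[np.linalg.norm(Bs[i]-Bs[1]) for i in(0,2)])
f=lambda x,y:onz(t,180+(x-300)/6,150+y/6,.111)
for p,q in(((520,115),(670,55)),((550,180),(695,118))):
    d=f(*q)-f(*p);print("shaft",np.degrees(np.arctan2(d[1],d[0])),f(*p),f(*q))
g=lambda x,y:onz(s,230+(x-320)/5,115+(y-300)/5,.111)
for p,q in(((598,447),(718,513)),((552,490),(670,552))):
    d=g(*q)-g(*p);print("shaft side",np.degrees(np.arctan2(d[1],d[0])),np.linalg.norm(d),g(*p),g(*q))
for x,y in((125,135),(222,125)): pass
h=lambda x,y,z:onz(t,300+x/6,190+y/6,z)
for p,q in(((125,135),(148,205)),((222,125),(245,192))):
    d=h(*q,.066+.010+.0185)-h(*p,.076);print("arm",np.degrees(np.arctan2(d[1],d[0])),np.linalg.norm(d))
E
```

```text
hole [0.5906 0.0791 0.1091] [0.5889 0.0792 0.111 ] [0.5905 0.0765 0.111 ]
post [ 0.4887 -0.1671  0.1294] [ 0.4881 -0.167   0.128 ] [ 0.4904 -0.1658  0.128 ]
blk [ 0.4875 -0.1675  0.066 ] [np.float64(-75.3109832575664), np.float64(-75.49803537819261), np.float64(-164.99800237871685), np.float64(-167.4404910894509)] [np.float64(0.07152373488285414), np.float64(0.06859828888214392), np.float64(0.06841165391434983), np.float64(0.06868201650915289)]
blk side [ 0.4905 -0.1675  0.066 ] [np.float64(0.06973882535793187), np.float64(0.07023939939602276)]
shaft -66.38512120274953 [0.5871 0.1186 0.111 ] [0.6141 0.057  0.111 ]
shaft -65.12180970833519 [0.5594 0.1052 0.111 ] [0.5869 0.0458 0.111 ]
shaft side -70.15241143339534 0.07180038097578398 [0.59  0.116 0.111] [0.6143 0.0485 0.111 ]
shaft side -67.67391675285845 0.06708221994837704 [0.5577 0.0925 0.111 ] [0.5832 0.0305 0.111 ]
arm -167.19067329088855 0.03844269334969955
arm -168.1827063537627 0.037346658376708114
```

```bash
python3 -m crank '[[25.8,29.5,0,0,0,0,1],[25.8,29.5,0,0,0,0,1],[25.8,29.5,0,0,0,0,1],[25.8,29.5,0,0,0,0,1],[25.8,29.5,0,0,0,0,1],[25.8,29.5,0,0,0,0,1],[25.8,29.5,0,0,0,0,1],[25.8,29.5,0,0,0,0,1],[25.8,29.5,0,0,0,0,1],[25.8,29.5,0,0,0,0,1]]'
python3 -m crank '[[25.8,29.5,0,0,0,0,1],[25.8,29.5,0,0,0,0,1],[25.8,29.5,0,0,0,0,1],[25.8,29.5,0,0,0,0,1],[25.8,29.5,0,0,0,0,1],[25.8,29.5,0,0,0,0,1],[25.8,29.5,0,0,0,0,1],[25.8,29.5,0,0,0,0,1],[25.8,29.5,0,0,0,0,1],[25.8,29.5,0,0,0,0,1]]'
python3 -m crank '[[0,0,0,0,0,0.125,1],[0,0,0,0,0,0.125,1],[0,0,0,0,0,0.125,1],[0,0,0,0,0,0.125,1],[0,0,0,0,0,0.125,1],[0,0,0,0,0,0.125,1],[0,0,0,0,0,0.125,1],[0,0,0,0,0,0.125,1],[0,0,0,0,0,0.125,1],[0,0,0,0,0,0.125,1]]'
python3 -m crank '[[0,0,0,0,0,0.125,1],[0,0,0,0,0,0.125,1],[0,0,0,0,0,0.125,1],[0,0,0,0,0,0.125,1],[0,0,0,0,0,0.125,1],[0,0,0,0,0,0.125,1],[0,0,0,0,0,0.125,1],[0,0,0,0,0,0.125,1],[0,0,0,0,0,0.125,1],[0,0,0,0,0,0.125,1],[0,0,0,0,0,0,1],[0,0,0,0,0,0,1]]'
python3 - <<'E'
from h import *
c=calib("wrist");s=manip.read_state();print(s["ee_pos"],s["tcp_rot"],s["joints"]);print(c[1:])
f=cv2.resize(c[0],(784,588),interpolation=cv2.INTER_CUBIC);cv2.imwrite("pics/w1.png",f[:,:,::-1])
for p in((.489,-.167,.128),(.489,-.167,.066)):print(proj(c,p))
E
```

```text
time: 1.03
ee_pos: [0.3652, 0.2031, 0.2447]
tcp_rot: [[0.923, -0.385, 0.0], [-0.385, -0.923, 0.001], [0.0, -0.001, -1.0]]
ft_force: [1.3, -0.4, 0.2]
grip_width: 0.0869
finger_force: 0.0
time: 1.87
ee_pos: [0.4897, -0.1687, 0.2445]
tcp_rot: [[0.923, -0.386, 0.0], [-0.386, -0.923, 0.0], [0.0, -0.0, -1.0]]
ft_force: [0.2, 1.7, 0.8]
grip_width: 0.087
finger_force: 0.0
time: 2.7
ee_pos: [0.4894, -0.1666, 0.2444]
tcp_rot: [[-0.081, -0.997, -0.0], [-0.997, 0.081, 0.0], [-0.0, 0.0, -1.0]]
ft_force: [0.4, 0.4, 0.7]
grip_width: 0.087
finger_force: 0.0
time: 3.7
ee_pos: [0.4895, -0.1666, 0.2444]
tcp_rot: [[-0.969, -0.246, -0.0], [-0.246, 0.969, 0.0], [0.0, 0.0, -1.0]]
ft_force: [0.0, -1.1, -0.5]
grip_width: 0.0872
finger_force: 0.0
[ 0.48949596 -0.16662884  0.24445964] [[-9.69201351e-01 -2.46269604e-01 -1.51785524e-04]
 [-2.46269614e-01  9.69201359e-01  5.11033761e-05]
 [ 1.34525528e-04  8.69096234e-05 -9.99999987e-01]] [-7.99079307e-01  1.15229529e+01 -1.45193549e+01 -3.12334178e-03
 -6.39664289e+01 -7.49426735e+01]
(array([[344.45134643,   0.        , 279.72716939],
       [  0.        , 344.45134643, 202.15487796],
       [  0.        ,   0.        ,   1.        ]]), -0.03272254521062281, array([[-2.46119163e-01,  9.37246290e-01,  2.46971152e-01,
         4.22243918e-01],
       [ 9.69239577e-01,  2.37997862e-01,  6.27029532e-02,
        -1.84514908e-01],
       [-1.04957606e-05,  2.54806613e-01, -9.66992032e-01,
         3.84536231e-01],
       [ 0.00000000e+00,  0.00000000e+00,  0.00000000e+00,
         1.00000000e+00]]))
[280.4388616  203.92900385]
[280.30847042 186.89101174]
```

View pics/w1.png

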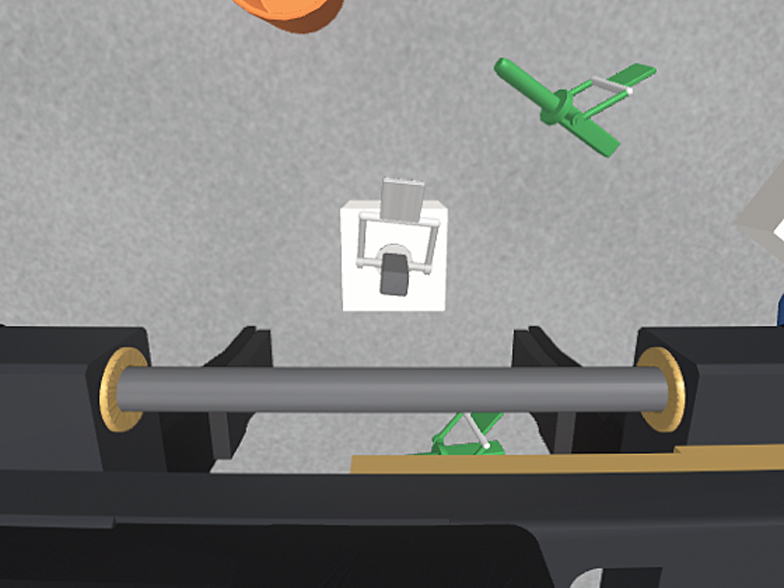

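The wrist view shows the steel pin at (396,275) in the 1.4x picture, in the block. It is 2 mm to the right of the prediction and turned about 5.5° clockwise from the tool. I correct both, then descend and grip.

```bash
python3 -m crank '[[0.6,1.8,0,0,0,0.095,1],[0,0,25,0,0,0,1],[0,0,25,0,0,0,1],[0,0,25,0,0,0,1],[0,0,25,0,0,0,1],[0,0,17,0,0,0,1],[0,0,12,0,0,0,1],[0,0,0,0,0,0,1]]' 30
python3 -m crank '[[0,0,0,0,0,0,0.15],[0,0,0,0,0,0,0.1],[0,0,0,0,0,0,0.1],[0,0,0,0,0,0,0.1],[0,0,0,0,0,0,0.1],[0,0,0,0,0,0,0.1],[0,0,0,0,0,0,0.1],[0,0,0,0,0,0,0.1],[0,0,0,0,0,0,0.1],[0,0,0,0,0,0,0.1]]' 30
```

```text
time: 4.42
ee_pos: [0.4867, -0.1649, 0.1128]
tcp_rot: [[-0.988, -0.152, -0.006], [-0.152, 0.988, 0.001], [0.006, 0.002, -1.0]]
ft_force: [-0.6, -0.1, -0.3]
grip_width: 0.0871
finger_force: 0.0
time: 5.25
ee_pos: [0.4885, -0.1651, 0.1155]
tcp_rot: [[-0.989, -0.15, -0.0], [-0.15, 0.989, -0.0], [0.0, -0.0, -1.0]]
ft_force: [-0.4, -0.4, -0.4]
grip_width: 0.028
finger_force: 0.0
```

```bash
python3 -m crank '[[0,0,0,0,0,0,0],[0,0,0,0,0,0,0],[0,0,0,0,0,0,0],[0,0,0,0,0,0,0],[0,0,0,0,0,0,0],[0,0,0,0,0,0,0]]' 30
python3 -m crank '[[0,0,-10,0,0,0,0],[0,0,-15,0,0,0,0],[0,0,-20,0,0,0,0],[0,0,-25,0,0,0,0],[0,0,-25,0,0,0,0],[0,0,-15,0,0,0,0],[0,0,-10,0,0,0,0],[0,0,0,0,0,0,0],[0,0,0,0,0,0,0]]'
```

```text
time: 5.75
ee_pos: [0.4885, -0.1651, 0.1155]
tcp_rot: [[-0.989, -0.15, -0.0], [-0.15, 0.989, -0.0], [0.0, -0.0, -1.0]]
ft_force: [0.5, -0.9, -1.0]
grip_width: 0.0159
finger_force: 29.9
time: 6.5
ee_pos: [0.4881, -0.1648, 0.2354]
tcp_rot: [[-0.989, -0.15, -0.0], [-0.15, 0.989, 0.001], [0.0, 0.001, -1.0]]
ft_force: [-0.6, -0.8, -1.9]
grip_width: 0.0159
finger_force: 29.9
```

```bash
python3 -m crank '[[-19.3,19.6,-3.5,0,0,0,0],[-19.3,19.6,-3.5,0,0,0,0],[-19.3,19.6,-3.5,0,0,0,0],[-19.3,19.6,-3.5,0,0,0,0],[-19.3,19.6,-3.5,0,0,0,0],[-19.3,19.6,-3.5,0,0,0,0],[-19.3,19.6,-3.5,0,0,0,0],[-19.3,19.6,-3.5,0,0,0,0]]'
python3 -m crank '[[0,0,0,0,0,-0.12,0],[0,0,0,0,0,-0.122,0],[0,0,0,0,0,-0.122,0],[0,0,0,0,0,-0.122,0],[0,0,0,0,0,-0.122,0],[0,0,0,0,0,-0.122,0],[0,0,0,0,0,-0.122,0],[0,0,0,0,0,-0.122,0]]'
python3 -m crank '[[0,0,0,0,0,-0.12,0],[0,0,0,0,0,-0.12,0],[0,0,0,0,0,-0.12,0],[0,0,0,0,0,-0.12,0],[0,0,0,0,0,-0.12,0],[0,0,0,0,0,-0.12,0],[0,0,0,0,0,-0.12,0],[0,0,0,0,0,0,0],[0,0,0,0,0,0,0],[0,0,0,0,0,0,0]]'
python3 - <<'E'
from h import *
c=calib("wrist");s=manip.read_state();print(s["ee_pos"],s["tcp_rot"],s["joints"]);print(c[3])
cv2.imwrite("pics/w2raw.png",c[0][:,:,::-1])
f=cv2.resize(c[0],(784,588),interpolation=cv2.INTER_CUBIC);cv2.imwrite("pics/w2.png",f[:,:,::-1])
E
```

```text
time: 7.17
ee_pos: [0.6174, 0.0143, 0.2613]
tcp_rot: [[-0.989, -0.15, -0.004], [-0.15, 0.989, -0.001], [0.005, 0.0, -1.0]]
ft_force: [0.0, 0.2, -1.9]
grip_width: 0.0157
finger_force: 29.9
time: 7.83
ee_pos: [0.6167, 0.0131, 0.2609]
tcp_rot: [[-0.426, -0.905, -0.005], [-0.905, 0.426, -0.001], [0.003, 0.004, -1.0]]
ft_force: [0.6, 0.4, -1.5]
grip_width: 0.0157
finger_force: 29.9
time: 8.67
ee_pos: [0.6172, 0.0131, 0.2623]
tcp_rot: [[0.381, -0.924, -0.002], [-0.924, -0.381, -0.0], [-0.001, 0.002, -1.0]]
ft_force: [-0.1, 0.2, -1.9]
grip_width: 0.0155
finger_force: 29.9
[0.61737094 0.01314198 0.26265095] [[ 3.81933927e-01 -9.24188183e-01 -1.63638170e-03]
 [-9.24189556e-01 -3.81934015e-01 -2.70747157e-04]
 [-3.74768508e-04  1.61573440e-03 -9.99998624e-01]] [ 1.62118291e+01  2.07070412e+01  1.05363549e+00 -1.19711151e-02
 -7.04409553e+01  6.24573296e+00]
[[-0.92452122 -0.36812112 -0.09872869  0.64395984]
 [-0.38112636  0.89417194  0.23494519 -0.05169973]
 [ 0.00179214  0.25483992 -0.9669816   0.40236025]
 [ 0.          0.          0.          1.        ]]
```

View pics/w2.png

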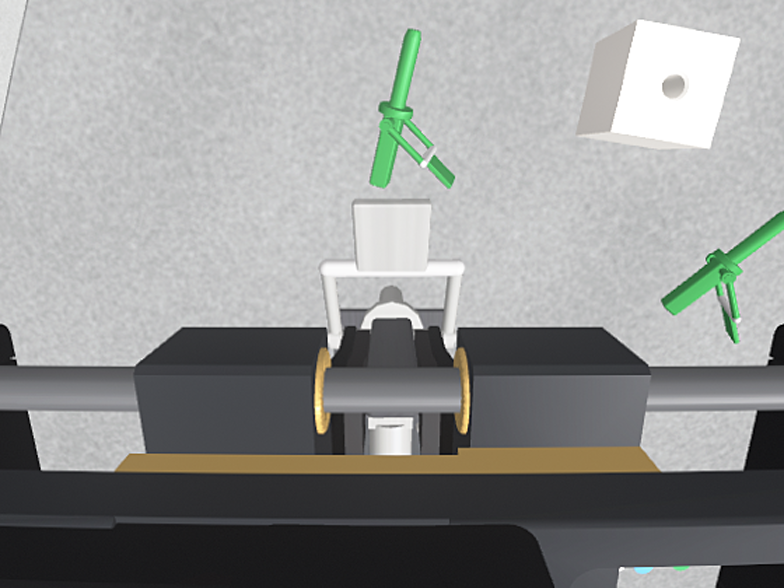

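The wrist view shows the pin held straight, with the loop at (392,265) toward the camera, but the gripper hides the shaft. I refine the bracket yaw and hole from the initial images.

Run:
```python
from h import *
from scipy.optimize import minimize
from scipy.ndimage import map_coordinates
np.set_printoptions(precision=4,suppress=True)
cams={n:calib(n) for n in("top","side")}
ims={n:cv2.imread(f"pics/{n}0.png") for n in cams}
g={n:cv2.GaussianBlur(ims[n].astype(np.float32),(0,0),0.8) for n in ims}
def P(c,pts):
    _,K,k1,T=c;R=T[:3,:3].T
    return cv2.projectPoints(np.array(pts,float),cv2.Rodrigues(R)[0],-R@T[:3,3],K,np.array([k1,0,0,0.]))[0][:,0]
def W(p,L):
    x,y,a=p;ca,sa=np.cos(a),np.sin(a);L=np.array(L,float)
    return np.c_[x+ca*L[:,0]-sa*L[:,1],y+sa*L[:,0]+ca*L[:,1],L[:,2]]
def edge(n,p,A,B,sub):
    t=np.linspace(0,1,40)[:,None];L=np.array(A)*(1-t)+np.array(B)*t
    q=P(cams[n],W(p,L));q=q+sub
    d=q[-1]-q[0];nn=np.array([-d[1],d[0]])/np.linalg.norm(d)
    f=lambda q:np.stack([map_coordinates(g[n][:,:,k],[q[:,1],q[:,0]],order=1) for k in range(3)],1)
    return np.abs((f(q+nn)-f(q-nn)).mean(0)).mean()
for n in cams:
    best=[]
    for a in np.radians(np.arange(-74,-60,.5)):
        for x in np.arange(.582,.600,.001):
            for y in np.arange(.070,.086,.0015):
                p=(x,y,a)
                pass
    # edges only constrain yaw + lateral: search those, with hole estimate as the anchor
    res=[]
    for a in np.radians(np.arange(-76,-58,.5)):
        l=[]
        for sgn in(1,-1):
            sc=[]
            for off in np.arange(-.008,.008,.0004):
                x0,y0=(.5889,.0792) if n=="top" else (.5905,.0765)
                p=(x0-np.sin(a)*off,y0+np.cos(a)*off,a)
                sc.append((edge(n,p,(-.034,sgn*.015,.111),(.020,sgn*.015,.111),0),off))
            l.append(max(sc))
        res.append((np.degrees(a),*l))
    for s in(0,1):
        r=max(res,key=lambda r:r[1+s][0]);print(n,"edge",s,r[0],r[1+s])
    # upright top near edge, along bracket y, at z=.136
    ru=[]
    for a in np.radians(np.arange(-76,-58,.5)):
        for off in np.arange(-.11,-.06,.0005):
            x0,y0=(.5889,.0792) if n=="top" else (.5905,.0765)
            ru.append((edge(n,(x0,y0,a),(off,-.03,.136),(off,.03,.136),0),np.degrees(a),off))
    print(n,"upright",sorted(ru)[-3:])
p=(.589,.079,np.radians(-67));out=[]
for n,(x,y,w,h,k) in(("top",(110,135,150,120,5)),):
    c=cv2.resize(ims[n][y:y+h,x:x+w],None,fx=k,fy=k,interpolation=cv2.INTER_CUBIC)
    for a,col in((-67,(0,0,255)),(-70,(0,255,0))):
        p=(.589,.079,np.radians(a))
        for L in([(-.038,.015,.111),(.022,.015,.111),(.022,-.015,.111),(-.038,-.015,.111),(-.038,.015,.111)],[(-.084,-.04,.136),(-.084,.04,.136)]):
            q=((P(cams[n],W(p,L))-[x,y]+.5)*k).astype(int);cv2.polylines(c,[q],False,col,1)
    cv2.imwrite("pics/ov.png",c)
```

```text
top edge 0 -66.5 (np.float32(23.178085), np.float64(0.0012000000000000031))
top edge 1 -66.0 (np.float32(33.82466), np.float64(0.0012000000000000031))
top upright [(np.float32(32.282757), np.float64(-67.0), np.float64(-0.11)), (np.float32(32.30518), np.float64(-68.0), np.float64(-0.11)), (np.float32(32.338474), np.float64(-67.5), np.float64(-0.11))]
side edge 0 -67.0 (np.float32(17.179224), np.float64(0.002800000000000004))
side edge 1 -68.0 (np.float32(21.895227), np.float64(0.0020000000000000052))
side upright [(np.float32(27.45294), np.float64(-61.50000000000001), np.float64(-0.07999999999999997)), (np.float32(27.453245), np.float64(-62.50000000000001), np.float64(-0.07999999999999997)), (np.float32(27.499329), np.float64(-62.0), np.float64(-0.07999999999999997))]
```

View pics/ov.png

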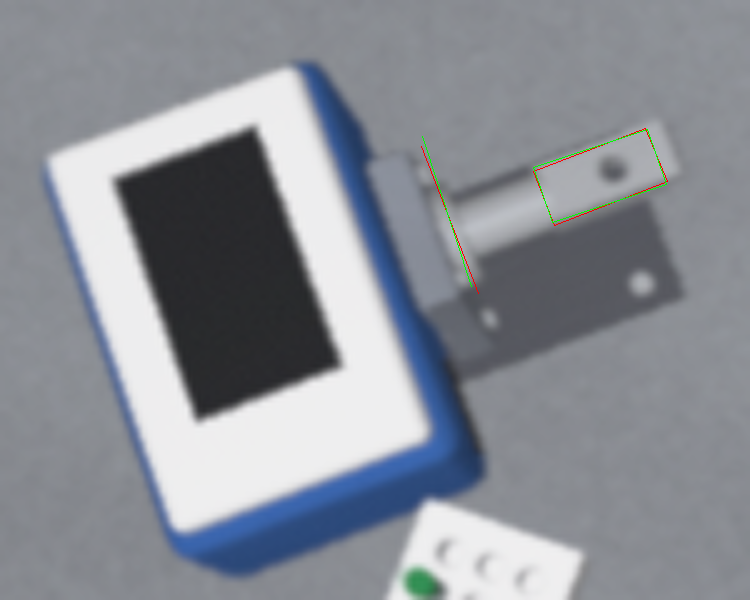

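The overlay agrees with yaw −67° (tool x is at −67.5°) and the tongue outline fits to 1–2 mm, with the hole at (612,169) in the crop. I move over the hole with the tip about 15 mm above it.

```bash
python3 -m crank '[[-14,-0.2,0,0,0,0,0],[-19,-0.2,5,0,0,0,0],[-19,-0.2,10,0,0,0,0],[-12.4,-0.2,10,0,0,0,0],[-6,0,10,0,0,0,0],[0,0,0,0,0,0,0],[0,0,0,0,0,0,0],[0,0,0,0,0,0,0]]'
python3 - <<'E'
from h import *
s=manip.read_state();e=s["ee_pos"];R=s["tcp_rot"];print(e,s["ft_force"])
o=[]
for n,(x,y,w,h,k) in(("side",(240,90,100,85,6)),):
    c=calib(n);im=c[0][:,:,::-1]
    m=cv2.resize(np.ascontiguousarray(im[y:y+h,x:x+w]),None,fx=k,fy=k,interpolation=cv2.INTER_CUBIC)
    print("tip pred",(proj(c,e+R[:,2]*.1015)-[x,y]+.5)*k,"shoulder",(proj(c,e+R[:,2]*.0495)-[x,y]+.5)*k)
    print("hole",(proj(c,[.5912,.0785,.111])-[x,y]+.5)*k,"seen", (np.array([293.6,153.4])-[x,y])*k)
    cv2.imwrite("pics/s2.png",m)
E
```

```text
time: 9.48
ee_pos: [0.5919, 0.0782, 0.2291]
tcp_rot: [[0.384, -0.923, 0.001], [-0.923, -0.384, -0.0], [0.001, -0.001, -1.0]]
ft_force: [-1.2, -0.1, -1.3]
grip_width: 0.016
finger_force: 29.9
[0.59190167 0.07817186 0.22913445] [-1.17325292 -0.08752218 -1.2824766 ]
tip pred [327.54268168 340.02972454] shoulder [330.97687922 209.17267396]
hole [323.94501287 380.16801796] seen [321.6 380.4]
```

View pics/s2.png

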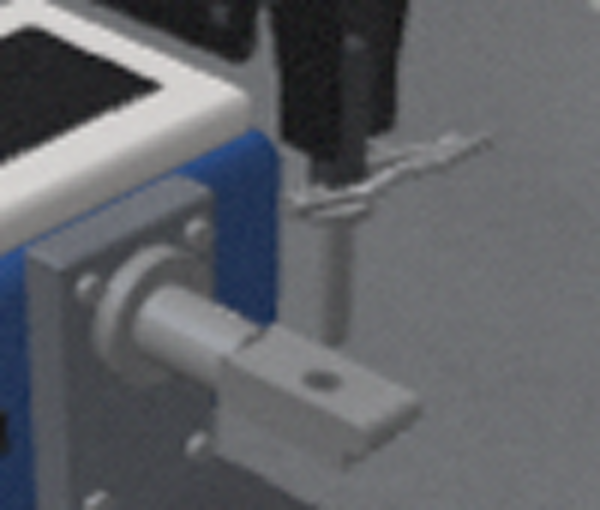

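The side crop shows the tip at about (337,342) and the hole at (322,379), so the tip must shift slightly left and down onto the hole.

Run:
```python
from h import *
c=calib("side");s=manip.read_state();R=s["tcp_rot"]
f=lambda u,v,z:onz(c,u/6-.5+240,v/6-.5+90,z)
h=f(322,379,.111)
for v in(338,342,346):
    t=f(337,v,s["ee_pos"][2]-.1015);print("tip",t,"hole",h,"move tool mm",(R.T@(h-t))*1e3)
```

```text
tip [0.59551352 0.07780028 0.1277982 ] hole [0.59089414 0.07946347 0.111     ] move tool mm [-3.31183215  3.65343725 16.79191997]
tip [0.59437864 0.07542691 0.1277982 ] hole [0.59089414 0.07946347 0.111     ] move tool mm [-5.06948826  1.69601023 16.79401742]
tip [0.59324832 0.07306306 0.1277982 ] hole [0.59089414 0.07946347 0.111     ] move tool mm [-6.82008021 -0.25355119 16.79610644]
```

```bash
python3 -m crank '[[-2,0.6,6,0,0,0,0],[-1.5,0.6,4,0,0,0,0],[0,0,3,0,0,0,0],[0,0,0,0,0,0,0],[0,0,0,0,0,0,0]]'
python3 -m crank '[[0,0,1,0,0,0,0],[0,0,1,0,0,0,0],[0,0,1,0,0,0,0],[0,0,0,0,0,0,0]]'; python3 -m crank '[[0,0,0.5,0,0,0,0],[0,0,0.5,0,0,0,0],[0,0,0,0,0,0,0]]';python3 -m crank '[[0,0,0.5,0,0,0,0],[0,0,0.5,0,0,0,0],[0,0,0,0,0,0,0]]'
```

```text
time: 10.0
ee_pos: [0.5888, 0.0811, 0.2152]
tcp_rot: [[0.384, -0.923, -0.001], [-0.923, -0.384, -0.0], [0.0, 0.001, -1.0]]
ft_force: [-0.6, 0.1, -1.9]
grip_width: 0.016
finger_force: 29.9
time: 10.33
ee_pos: [0.5888, 0.0812, 0.2124]
tcp_rot: [[0.384, -0.923, -0.0], [-0.923, -0.384, -0.0], [-0.0, 0.0, -1.0]]
ft_force: [0.4, -0.3, -1.5]
grip_width: 0.0155
finger_force: 29.9
time: 10.58
ee_pos: [0.5889, 0.0813, 0.2115]
tcp_rot: [[0.384, -0.923, -0.0], [-0.923, -0.384, 0.0], [-0.0, 0.0, -1.0]]
ft_force: [1.0, 0.4, -1.3]
grip_width: 0.016
finger_force: 29.9
time: 10.83
ee_pos: [0.5889, 0.0812, 0.2105]
tcp_rot: [[0.384, -0.923, -0.0], [-0.923, -0.384, -0.0], [0.0, 0.0, -1.0]]
ft_force: [0.1, -0.7, -2.3]
grip_width: 0.0158
finger_force: 29.9
```

```bash
for i in 1 2 3; do :; done; python3 -m crank '[[0,0,0.5,0,0,0,0],[0,0,0.5,0,0,0,0],[0,0,0,0,0,0,0]]' | grep -E 'ee_|ft_'; python3 -m crank '[[0,0,0.5,0,0,0,0],[0,0,0.5,0,0,0,0],[0,0,0,0,0,0,0]]'| grep -E 'ee_|ft_'; python3 -m crank '[[0,0,0.5,0,0,0,0],[0,0,0.5,0,0,0,0],[0,0,0,0,0,0,0]]'| grep -E 'ee_|ft_'
```

```text
ee_pos: [0.589, 0.0812, 0.2095]
ft_force: [0.2, -0.6, -1.3]
ee_pos: [0.5891, 0.0812, 0.2086]
ft_force: [0.2, -1.6, -1.5]
ee_pos: [0.5892, 0.0811, 0.2077]
ft_force: [0.7, -1.4, -0.3]
```

```bash
python3 -m crank '[[0.5,0,0,0,0,0,0],[0,0,0.5,0,0,0,0],[0,0,0.5,0,0,0,0],[0,0,0,0,0,0,0]]' | grep -E 'ee_|ft_'; python3 -m crank '[[0.3,0,0.5,0,0,0,0],[0,0,0.5,0,0,0,0],[0,0,0,0,0,0,0]]'| grep -E 'ee_|ft_'; python3 -m crank '[[0,0,0.5,0,0,0,0],[0,0,0.5,0,0,0,0],[0,0,0,0,0,0,0]]'| grep -E 'ee_|ft_'
```

```text
ee_pos: [0.5892, 0.0807, 0.2064]
ft_force: [1.7, -1.3, -1.6]
ee_pos: [0.5892, 0.0805, 0.2054]
ft_force: [1.7, -1.3, -1.1]
ee_pos: [0.5892, 0.0805, 0.2044]
ft_force: [0.6, 0.0, -1.6]
```

```bash
python3 -m crank '[[0,0,1,0,0,0,0],[0,0,1,0,0,0,0],[0,0,1,0,0,0,0],[0,0,1,0,0,0,0],[0,0,0,0,0,0,0]]' | grep -E 'ee_|ft_'; python3 -m crank '[[0,0,1,0,0,0,0],[0,0,1,0,0,0,0],[0,0,1,0,0,0,0],[0,0,1,0,0,0,0],[0,0,0,0,0,0,0]]' | grep -E 'ee_|ft_'
```

```text
ee_pos: [0.5892, 0.0805, 0.2003]
ft_force: [1.0, -0.6, -2.6]
ee_pos: [0.5892, 0.0805, 0.1963]
ft_force: [0.9, 0.4, -1.6]
```

Free in the hole.

```bash
python3 -m crank '[[0,0,1.5,0,0,0,0],[0,0,1.5,0,0,0,0],[0,0,1.5,0,0,0,0],[0,0,1.5,0,0,0,0],[0,0,1.5,0,0,0,0],[0,0,1.5,0,0,0,0],[0,0,0,0,0,0,0]]' | grep -E 'ee_|ft_'; python3 -m crank '[[0,0,1.5,0,0,0,0],[0,0,1.5,0,0,0,0],[0,0,1.5,0,0,0,0],[0,0,1.5,0,0,0,0],[0,0,1.5,0,0,0,0],[0,0,1.5,0,0,0,0],[0,0,0,0,0,0,0]]' | grep -E 'ee_|ft_'; python3 -m crank '[[0,0,1.5,0,0,0,0],[0,0,1.5,0,0,0,0],[0,0,1.5,0,0,0,0],[0,0,1.5,0,0,0,0],[0,0,1.5,0,0,0,0],[0,0,0,0,0,0,0]]' | grep -E 'ee_|ft_'
```

```text
ee_pos: [0.5892, 0.0805, 0.1872]
ft_force: [1.5, -1.4, -3.2]
ee_pos: [0.5892, 0.0805, 0.1782]
ft_force: [1.6, -0.6, -2.9]
ee_pos: [0.5892, 0.0805, 0.1707]
ft_force: [2.1, -0.4, -2.6]
```

```bash
python3 -m crank '[[0,0,1.5,0,0,0,0],[0,0,1.5,0,0,0,0],[0,0,1.5,0,0,0,0],[0,0,1,0,0,0,0],[0,0,1,0,0,0,0],[0,0,1,0,0,0,0],[0,0,0,0,0,0,0]]' | grep -E 'ee_|ft_'; python3 -m crank '[[0,0,0.5,0,0,0,0],[0,0,0.5,0,0,0,0],[0,0,0.5,0,0,0,0],[0,0,0,0,0,0,0]]' | grep -E 'ee_|ft_'; python3 -m crank '[[0,0,0.5,0,0,0,0],[0,0,0.5,0,0,0,0],[0,0,0,0,0,0,0]]' | grep -E 'ee_|ft_'
```

```text
ee_pos: [0.5893, 0.0805, 0.1634]
ft_force: [2.1, -0.9, -1.7]
ee_pos: [0.5893, 0.0805, 0.162]
ft_force: [1.9, -0.3, -0.6]
ee_pos: [0.5893, 0.0805, 0.1611]
ft_force: [2.6, 0.2, -0.7]
```

```bash
for i in 1; do python3 -m crank '[[0,0,0.3,0,0,0,0],[0,0,0.3,0,0,0,0],[0,0,0,0,0,0,0],[0,0,0,0,0,0,0]]' | grep -E 'ee_|ft_'; done; python3 -m crank '[[0,0,0.3,0,0,0,0],[0,0,0,0,0,0,0],[0,0,0,0,0,0,0]]' | grep -E 'ee_|ft_'
```

```text
ee_pos: [0.5893, 0.0805, 0.1605]
ft_force: [3.6, -1.3, -0.3]
ee_pos: [0.5893, 0.0805, 0.1605]
ft_force: [2.0, -1.6, 2.2]
```

```bash
python3 -m crank '[[0,0,0,0,0,0,0.3],[0,0,0,0,0,0,0.4],[0,0,0,0,0,0,0.4],[0,0,0,0,0,0,0.4],[0,0,0,0,0,0,0.4],[0,0,0,0,0,0,0.4]]' | tail -2; python3 -m crank '[[0,0,-10,0,0,0,0.4],[0,0,-15,0,0,0,0.4],[0,0,-20,0,0,0,0.4],[0,0,-20,0,0,0,0.4],[0,0,-15,0,0,0,0.4],[0,0,0,0,0,0,0.4],[0,0,0,0,0,0,0.4]]'
python3 - <<'E'
from h import *
c=calib("side");x,y,w,h,k=230,80,100,85,6
m=cv2.resize(np.ascontiguousarray(c[0][y:y+h,x:x+w,::-1]),None,fx=k,fy=k,interpolation=cv2.INTER_CUBIC);cv2.imwrite("pics/s3.png",m)
E
```

```text
grip_width: 0.0343
finger_force: 0.0
time: 17.75
ee_pos: [0.5895, 0.0807, 0.2415]
tcp_rot: [[0.384, -0.923, 0.002], [-0.923, -0.384, 0.001], [-0.0, -0.003, -1.0]]
ft_force: [-0.2, -0.7, -0.5]
grip_width: 0.0348
finger_force: 0.0
```

View pics/s3.png

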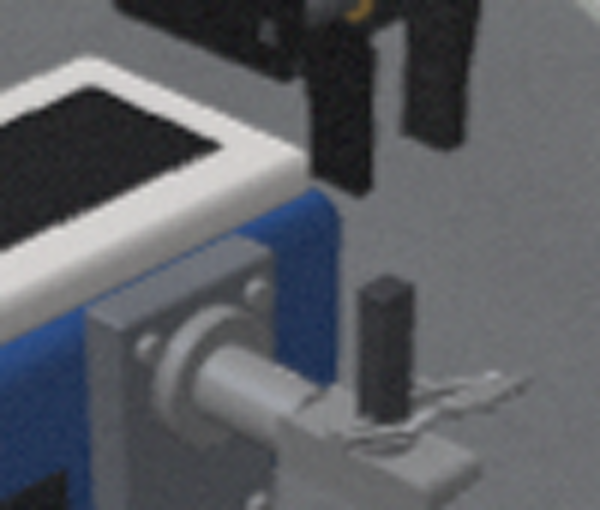

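The side crop shows the pin upright with its shoulder on the tongue and the loop open to the right at (520,380). Next I close the fingers, move beyond the nose and tilt 20° with the body leaning away from the post.

```bash
python3 -m crank '[[10,0,0,0,0,0,0],[18,0,0,0,0,0,0],[18,0,0,0,0,0,0],[11.4,0,0,0,0,0,0],[0,0,0,0,-0.115,0,0],[0,0,0,0,-0.117,0,0],[0,0,0,0,-0.117,0,0],[0,0,0,0,0,0,0],[0,0,0,0,0,0,0]]' 20; python3 -m crank '[[5.1,0,14.1,0,0,0,0],[5.1,0,14.1,0,0,0,0],[5.1,0,14.1,0,0,0,0],[3.8,0,10.4,0,0,0,0],[1.7,0,4.7,0,0,0,0],[0,0,0,0,0,0,0],[0,0,0,0,0,0,0]]'
```

```text
time: 18.55
ee_pos: [0.6117, 0.0254, 0.2386]
tcp_rot: [[0.357, -0.925, -0.132], [-0.869, -0.381, 0.315], [-0.342, 0.002, -0.94]]
ft_force: [-0.1, 0.0, -0.1]
grip_width: 0.0009
finger_force: 0.0
time: 19.13
ee_pos: [0.6113, 0.0279, 0.1794]
tcp_rot: [[0.362, -0.923, -0.131], [-0.868, -0.385, 0.315], [-0.341, -0.0, -0.94]]
ft_force: [-0.2, -0.1, 0.3]
grip_width: 0.0006
finger_force: 0.0
```

```bash
python3 -m crank '[[1.4,0,3.8,0,0,0,0],[1.4,0,3.8,0,0,0,0],[1.4,0,3.8,0,0,0,0],[1.4,0,3.8,0,0,0,0],[1.4,0,3.8,0,0,0,0],[0,0,0,0,0,0,0]]' | grep -E 'ee_|ft_'; python3 -m crank '[[1.0,0,2.8,0,0,0,0],[1.0,0,2.8,0,0,0,0],[1.0,0,2.8,0,0,0,0],[1.0,0,2.8,0,0,0,0],[1.0,0,2.8,0,0,0,0],[0,0,0,0,0,0,0]]' | grep -E 'ee_|ft_'
```

```text
ee_pos: [0.6107, 0.0275, 0.1577]
ft_force: [0.2, -1.1, 0.2]
ee_pos: [0.6109, 0.0276, 0.1432]
ft_force: [-0.7, 0.3, 0.7]
```

```bash
python3 -m crank '[[0.7,0,1.9,0,0,0,0],[0.7,0,1.9,0,0,0,0],[0.7,0,1.9,0,0,0,0],[0.7,0,1.9,0,0,0,0],[0,0,0,0,0,0,0]]' | grep -E 'ee_|ft_'; python3 -m crank '[[0.7,0,1.9,0,0,0,0],[0.7,0,1.9,0,0,0,0],[0.7,0,1.9,0,0,0,0],[0,0,0,0,0,0,0]]' | grep -E 'ee_|ft_'; python3 -m crank '[[0.7,0,1.9,0,0,0,0],[0.7,0,1.9,0,0,0,0],[0,0,0,0,0,0,0]]' | grep -E 'ee_|ft_'
```

```text
ee_pos: [0.611, 0.0276, 0.1354]
ft_force: [-0.4, 0.5, -0.1]
ee_pos: [0.6112, 0.0274, 0.1294]
ft_force: [-0.2, -0.7, 0.1]
ee_pos: [0.6118, 0.027, 0.1259]
ft_force: [0.9, -2.1, 1.5]
```

```bash
python3 -m crank '[[0.7,0,1.9,0,0,0,0],[0.7,0,1.9,0,0,0,0],[0,0,0,0,0,0,0]]' | grep -E 'ee_|ft_'; python3 -m crank '[[0.7,0,1.9,0,0,0,0],[0.7,0,1.9,0,0,0,0],[0,0,0,0,0,0,0]]' | grep -E 'ee_|ft_';python3 -m crank '[[0.7,0,1.9,0,0,0,0],[0.7,0,1.9,0,0,0,0],[0,0,0,0,0,0,0]]' | grep -E 'ee_|ft_'
```

```text
ee_pos: [0.6118, 0.0271, 0.1219]
ft_force: [2.1, -3.3, 3.1]
ee_pos: [0.6107, 0.0281, 0.1168]
ft_force: [0.7, 0.5, 1.7]
ee_pos: [0.6102, 0.0278, 0.1122]
ft_force: [-0.8, 0.1, 0.0]
```

```bash
python3 -m crank '[[0.7,0,1.9,0,0,0,0],[0.7,0,1.9,0,0,0,0],[0,0,0,0,0,0,0]]' | grep -E 'ee_|ft_'; python3 -m crank '[[0.5,0,1.4,0,0,0,0],[0.5,0,1.4,0,0,0,0],[0,0,0,0,0,0,0]]' | grep -E 'ee_|ft_';python3 -m crank '[[0.3,0,0.9,0,0,0,0],[0.3,0,0.9,0,0,0,0],[0,0,0,0,0,0,0]]' | grep -E 'ee_|ft_'
```

```text
ee_pos: [0.6107, 0.0275, 0.1087]
ft_force: [-1.2, -0.2, 0.2]
ee_pos: [0.6112, 0.0274, 0.1064]
ft_force: [1.5, 0.1, 0.2]
ee_pos: [0.6112, 0.0275, 0.1046]
ft_force: [-0.9, -0.4, 0.8]
```

```bash
python3 -m crank '[[-1.7,0,-9.4,0,0,0,0],[-3.4,0,-14,0,0,0,0],[-5,0,-18,0,0,0,0],[-5,0,-18,0,0,0,0],[-5,0,-18,0,0,0,0],[-5,0,-18,0,0,0,0],[-5,0,-18,0,0,0,0],[0,0,0,0,0,0,0],[0,0,0,0,0,0,0]]'
python3 - <<'E'
from h import *
c=calib("side");x,y,w,h,k=250,110,80,75,7
m=cv2.resize(np.ascontiguousarray(c[0][y:y+h,x:x+w,::-1]),None,fx=k,fy=k,interpolation=cv2.INTER_CUBIC);cv2.imwrite("pics/s4.png",m)
E
```

```text
time: 23.38
ee_pos: [0.6157, 0.0178, 0.2232]
tcp_rot: [[0.362, -0.923, -0.128], [-0.868, -0.384, 0.316], [-0.341, -0.003, -0.94]]
ft_force: [-0.2, 0.3, -1.5]
grip_width: 0.0004
finger_force: 0.0
```

View pics/s4.png

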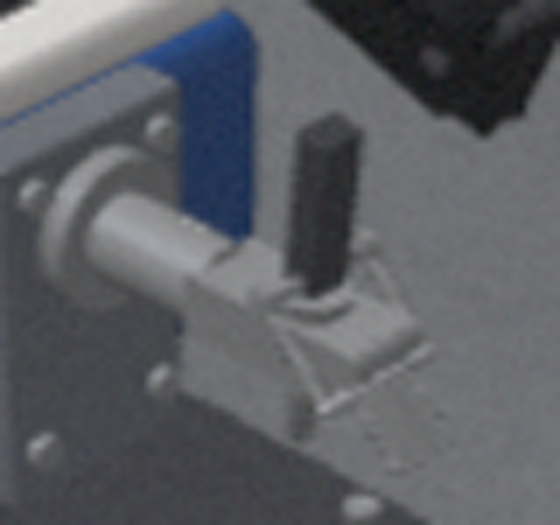

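The side crop shows the loop swung down, its bar along (315,410)–(430,345) below the nose and the tab hanging at (400,430), with the pin upright. I check that bar against the model angle before handing in.

Run:
```python
from h import *
c=calib("side");a=np.radians(-67.2);X=np.array([np.cos(a),np.sin(a),0]);Y=np.array([-X[1],X[0],0])
f=lambda p:((proj(c,p)-[250,110]+.5)*7).round()
for off in(0,.0025):
  o=np.array([.5893,.0805,.111])+X*off
  print("post top",f(o+[0,0,.062]))
  for th in(.85,1.0,1.1,1.2,1.3):
    b=th-.524;p=o+[0,0,.010]+.037*(np.cos(b)*X-[0,0,np.sin(b)]);print(off,th,f(p-Y*.022),f(p+Y*.022))
```

```text
post top [304. 122.]
0 0.85 [338. 381.] [434. 322.]
0 1.0 [332. 392.] [428. 333.]
0 1.1 [327. 399.] [423. 340.]
0 1.2 [321. 404.] [417. 345.]
0 1.3 [315. 409.] [411. 350.]
post top [310. 125.]
0.0025 0.85 [344. 384.] [441. 325.]
0.0025 1.0 [338. 396.] [434. 336.]
0.0025 1.1 [333. 402.] [429. 343.]
0.0025 1.2 [327. 408.] [423. 348.]
0.0025 1.3 [321. 412.] [417. 353.]
```

```bash
python3 -c "
from cell import manip
print(manip.finish_job())"
```

```text
the job is handed in; nothing more can be done
None
```

The steel hitch pin is seated in the shaft's cross hole, its loop is snapped closed under the nose (bar position matches about 1.2 rad), the gripper is clear, and the job was handed in after about 23 s of robot time; no verdict was returned.

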